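Turn the sugar dispenser to the front

TASK

Gently push the turntable round with the fingers until the glass sugar dispenser standing on it is at the front, in line with the brass pointer that sticks out from the foot. Touch or lift none of the things standing on the turntable, keep them upright on it, and leave the mould and the tong on the tray alone.

Things in the scene. Friction and masses are not known exactly. Their poses are not given: they have to be found in the camera images.
- stand: fixed foot of a round turntable. Origin on the turning axis at the sideboard's surface, z up. A flat brass pointer (6 to 8 mm thick, 26 to 34 mm above the surface) sticks out beneath the plate along the stand's own -x axis; its arrow tip is 200 mm from the axis, some 65 mm beyond the plate's edge. It marks the front, roughly but not exactly the robot's side.
- turntable: turning plate, dark wood, brass edge, 271 mm across, 15 mm thick, top 62 mm above the sideboard. Origin on the axis at its underside; z up. Turns about z both ways without limit; bearing friction (0.1 N m, under 1 N at a post) stops it within 2 degrees once not pushed. Six equal brass posts stand on its rim; the things on it stand loosely and ride along.
- dispenser: glass sugar dispenser with a steel cap, a lever and a short spout on top: 52 mm across, 97 mm tall, the lever reaching 33 mm from its axis. Stands loosely on the turntable, some 45 to 75 mm from the turning axis, top 159 mm above the sideboard. Origin at the centre of its underside, z up.
- vase: small white ceramic vase, 50 mm across at the belly, 80 mm tall; stands loosely on the turntable. Origin at the centre of its underside, z up.
- tin: round aluminium tin with a hinged lid, 54 mm across, 52 mm tall; stands loosely on the turntable. Origin at the centre of its underside, z up.
- mould: hard silicone kahk mould, a round cup 76 mm across and 24 mm tall with a flat handle reaching 105 mm from the cup's centre; lies in the glass tray beside the turntable. Origin at the centre of the cup's underside.
- tong: white plastic tong, 193 mm long, 14 mm tall, lying in the glass tray (240 x 200 mm, 22 mm tall). Origin on its underside near mid-length, x along it.
- post0 (a point): top of rim post 0: upright brass post with a round top, 14 mm across, 43 mm tall above the plate, 122 mm from the turning axis; turns with the plate. Posts 0 to 5 are alike, 60 degrees apart, counted anticlockwise seen from above
- post1 (a point): top of rim post 1: upright brass post with a round top, 14 mm across, 43 mm tall above the plate, 122 mm from the turning axis; turns with the plate
- post2 (a point): top of rim post 2: upright brass post with a round top, 14 mm across, 43 mm tall above the plate, 122 mm from the turning axis; turns with the plate
- post3 (a point): top of rim post 3: upright brass post with a round top, 14 mm across, 43 mm tall above the plate, 122 mm from the turning axis; turns with the plate
- post4 (a point): top of rim post 4: upright brass post with a round top, 14 mm across, 43 mm tall above the plate, 122 mm from the turning axis; turns with the plate
- post5 (a point): top of rim post 5: upright brass post with a round top, 14 mm across, 43 mm tall above the plate, 122 mm from the turning axis; turns with the plate
Not all that is in view belongs to the job. What is shaped like the dispenser but orange or purple is not meant.

How it is judged:
By the outcome, as a careful person would: the job done as asked, in the order asked, and still so for the second after the job is handed in, with the robot touching nothing.
It also fails if it takes over 51 s, if anything falls off the work surface, if the arm or the gripper's body presses on something with over 40 N, if the wrist force passes 120 N, or if a joint passes its speed limit or range.

ROBOT

A 6-joint arm with a two-finger parallel gripper is mounted at the origin on the work surface. World frame = base frame: x ahead of the robot, y to its left, z up, the work surface at z = 0. Lengths are in mm, angles in rad, forces in N, time in s.
With the tool pointing down it reaches from about 275 to 750 mm from the base axis. Payload 10.2 kg.
Tool frame: the origin (TCP) lies at the very end of the fingers, on their centre line; the grasp point (between the pads) lies 19 mm behind it; z points along the fingers, x is the direction in which the jaws open and shut, and the axes are right-handed (so a half turn about z gives the same grasp; the last joint's range is limited). The gripper opens to 85 mm and grips with 20 to 120 N. Pads are 22 mm wide; open, the fingers measure 114 mm over their backs; the gripper's body (76 mm by 85 mm) begins 54 mm behind the grasp point. The pads swing forward as they close: fully open they stand 13 mm farther back than shut.
Start: joints at [-1.414, 0.313, 1.498, -0, 1.331, -0.223], TCP at [194.624, -487.599, 231.294] pointing down, gripper open.
Joint ranges: [-2.94, 2.94], [-0.97, 2.17], [0.19, 2.56], [-1.23, 4.37], [0.02, 3.11], [-2.88, 2.88]. Speed limits (rad/s): [2.39, 2.39, 3.01, 3.14, 3.14, 3.14].

INTERFACE

Orientations are given as a unit quaternion [w, x, y, z].
In Python, from rig import manip, get_image, camera_params, job gives the robot as it stands.
- The arm moves only by the tool jog_arm, never from a script. Its argument "series" is a list that holds one entry, the list of rows, each a list of 6 numbers: the shift along the tool's x, y, z in cm, then the turn, a rotation vector about the tool's x, y, z in rad. A call has 1 to 10 rows; each row is the pose to reach, as a shift and turn from the pose measured when the call began, along the tool's axes at that moment; what a row does not reach only later rows make up. A row lasts 1/8 s, in which the tool goes at most 62.5 mm and 10.7 degrees, less where a joint would pass 70% of its speed; a pose out of reach is approached as far as the arm can. A call with a gripper value outside its range is refused whole. "grip" is the opening, from -1 (shut) to 1 (fully open), set as the call begins (left out, the last holds). The fingers move at their own pace and stop on an object; "force" is the grip in N (left out, the last holds). Time passes only in rows, so rows that repeat a pose let the fingers close. It gives the time, the measured TCP pose, the force and the opening at its end, in the units of the state.
- manip.sense(): the state, without advancing time (a new reading comes with each control period).
- get_image(name): name is "side" or "top" or "wrist"; returns the picture (400x640x3 uint8, blue, green, red); there is no depth.
- camera_params(name): a dict with "fov_y" (degrees; the focal length in pixels is half the picture's height over the tangent of half this angle, whatever the lens; pixels are square), "cx", "cy" (the principal point, pixels), "k1" (the pictures are not rectified: a ray, as slopes to the right and down, at radius r is drawn at 1 + k1 r^2 times it, then the intrinsics apply), "cam_to_world" (4x4, takes a point from camera to world coordinates). Camera axes: x right, y up, looking along -z (the intrinsics and any distortion apply to the point x, -y, -z); pixel columns grow to the right and rows downward; lengths in mm; the calibration is good to about 2 mm. A picture is of the moment at which its call begins: read the wrist's pose just before it. camera_params takes no time and is no camera call; for the wrist camera it gives the pose at the moment of the call.
- job.finish_job(): hands the job in, once; it reports no verdict.
The state is a dict: "t": time; "q": joint angles; "qd": joint speeds; "joint_efforts": joint torques, N m; "ee_pos": TCP position; "ee_rot": TCP orientation; "contact_force": force on the tool from outside, world axes, zero at the start; "wrist_torque": the same for the moment, N m; "finger_gap": opening from 0.0 (shut) to 1.0 (fully open).
Only numpy, scipy, OpenCV 4.12 (cv2) and the standard library are available. Lean on these libraries where they do the work, as an engineer would, in place of code of your own. Each camera call takes 0.05 s, during which the arm holds its last target.

## Working session

There is one attempt and no reset: what is moved stays moved. The work goes in short steps, Python scripts to look and compute and a tool call to move; the robot and the scene stay as the last step left them, time stands still between calls to the robot, and variables do not carry over. Pictures are saved under pics/ and viewed, and the job is handed in when it is done.

Besides the shell and the picture viewer there is one more tool, called after "Emit:" in YAML: its name, and indented under it one key for each argument. jog_arm: Moves the arm, as the interface text tells. Its arguments: {"type":"object","properties":{"series":{"type":"array"},"grip":{"type":"number"},"force":{"type":"number"}},"required":["series"]}

```bash
mkdir -p pics; ls
python3 - <<'E'
from rig import manip, get_image, camera_params
import cv2
s=manip.sense();print(s['t'],s['ee_pos'],s['ee_rot'],s['finger_gap'])
for n in ['top','side']:
    p=camera_params(n);print(n,p)
    cv2.imwrite(f'pics/{n}0.png',get_image(n))
E
```

```text
pics
0.0 [ 194.56884168 -487.3258405   230.72984865] [-4.78394541e-04  8.27865253e-01 -5.60926628e-01 -4.60229986e-04] 0.9987053879443291
top {'fov_y': 42.12446794987168, 'cx': 317.5480901130488, 'cy': 193.8699027912197, 'k1': -0.12426206470199812, 'cam_to_world': array([[-2.03302720e-02,  9.89273817e-01, -1.44651285e-01,
         4.00310039e+02],
       [-9.99669541e-01, -2.23904382e-02, -1.26284435e-02,
        -4.69311102e+01],
       [-1.57317942e-02,  1.44346744e-01,  9.89402106e-01,
         1.43376759e+03],
       [ 0.00000000e+00,  0.00000000e+00,  0.00000000e+00,
         1.00000000e+00]])}
side {'fov_y': 51.92159815779482, 'cx': 313.49053626526864, 'cy': 199.77399473015817, 'k1': -0.08231832282216703, 'cam_to_world': array([[-9.91387023e-01,  7.82597209e-02, -1.05010410e-01,
         4.77205370e+02],
       [-1.30518278e-01, -6.56549772e-01,  7.42904688e-01,
         7.18939076e+02],
       [-1.08050470e-02,  7.50211845e-01,  6.61109248e-01,
         7.59392066e+02],
       [ 0.00000000e+00,  0.00000000e+00,  0.00000000e+00,
         1.00000000e+00]])}
```

View pics/top0.png

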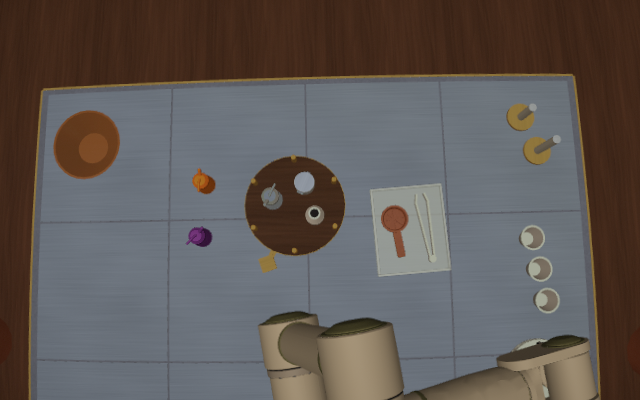

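View pics/side0.png

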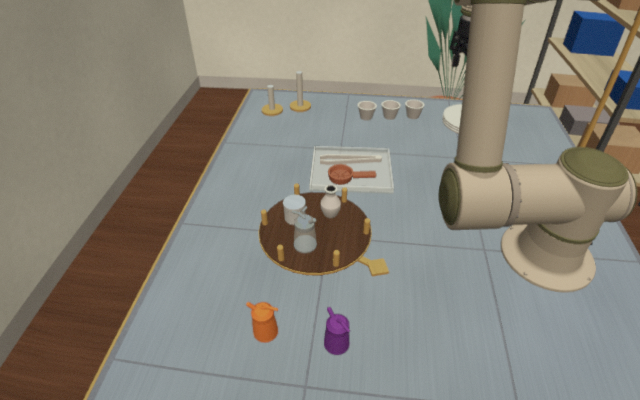

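The top view shows the plate centred near (295,205) and the pointer at (267,263). The grey dispenser is at (271,200), the tin at (304,183) and the vase at (314,214). The lookalikes are orange at (204,182) and purple at (200,237), both off the plate. In the side view the dispenser is at (304,235). I'll take a close crop to check.

Run:
```python
import cv2, numpy as np
a=cv2.imread('pics/top0.png')[145:285,225:365]
b=cv2.imread('pics/side0.png')[170:300,240:400]
cv2.imwrite('pics/c1.png',cv2.resize(a,(560,560),interpolation=cv2.INTER_CUBIC))
cv2.imwrite('pics/c2.png',cv2.resize(b,(640,520),interpolation=cv2.INTER_CUBIC))
```

```text
(no output)
```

View pics/c1.png

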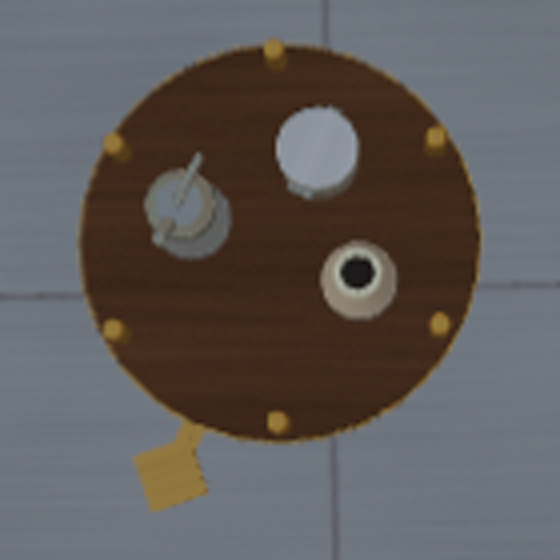

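View pics/c2.png

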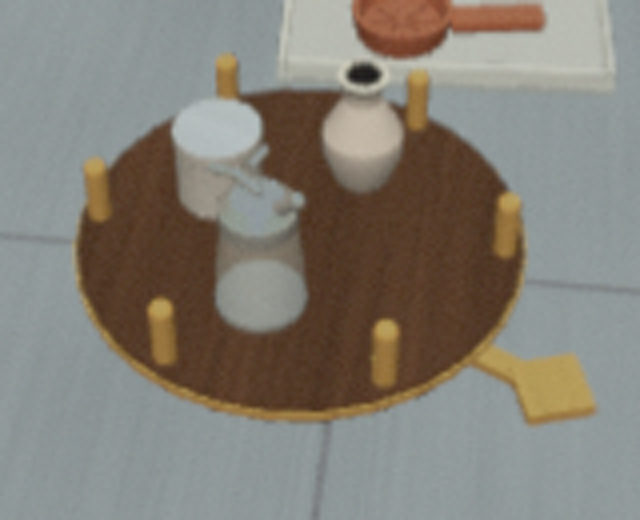

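```bash
cat > h.py <<'E'
import cv2, numpy as np
from rig import manip, get_image, camera_params
def ray(p,u,v):
    f=200/np.tan(np.radians(p['fov_y']/2))
    K=np.array([[f,0,p['cx']],[0,f,p['cy']],[0,0,1.]])
    n=cv2.undistortPoints(np.array([[[u,v]]],float),K,np.array([p['k1'],0,0,0.]))[0,0]
    T=p['cam_to_world'];return T[:3,3],T[:3,:3]@np.array([n[0],-n[1],-1])
def onz(p,u,v,z):
    o,d=ray(p,u,v);return (o+d*(z-o[2])/d[2])[:2]
def circ(P):
    A=np.c_[2*P,np.ones(len(P))];s=np.linalg.lstsq(A,(P**2).sum(1),rcond=None)[0]
    return s[:2],np.sqrt(s[2]+s[:2]@s[:2])
def az(v): return np.degrees(np.arctan2(v[1],v[0]))
E
python3 - <<'E'
from h import *
pt=camera_params('top');ps=camera_params('side')
im=cv2.imread('pics/top0.png')
hsv=cv2.cvtColor(im,cv2.COLOR_BGR2HSV)
# plate: warm hue
m=((hsv[...,0]<28)&(hsv[...,1]>80)).astype(np.uint8)*255
m[:150]=0;m[258:]=0;m[:,:240]=0;m[:,350:]=0
m=cv2.morphologyEx(m,cv2.MORPH_OPEN,np.ones((5,5)))
c=max(cv2.findContours(m,cv2.RETR_EXTERNAL,cv2.CHAIN_APPROX_NONE)[0],key=cv2.contourArea)
P=np.array([onz(pt,*q[0],60) for q in c])
for _ in range(4):
    C,r=circ(P);e=abs(np.hypot(*(P-C).T)-r);P=P[e<2.5]
print('plate',C,r,len(P))
g=lambda x,y:(225+(x-1.5)/4,145+(y-1.5)/4)
g2=lambda x,y:(240+(x-1.5)/4,170+(y-1.5)/4)
posts=[(273,47),(112,141),(112,326),(278,420),(441,321),(437,134)]
for q in posts:
    w=onz(pt,*g(*q),104);print('post',w,np.hypot(*(w-C)),az(w-C))
for q in [(153,510),(135,460),(207,492),(190,440)]:
    w=onz(pt,*g(*q),33);print('ptr',w,np.hypot(*(w-C)),az(w-C))
for q in [(597,407)]:
    w=onz(ps,*g2(*q),33);print('ptr side',w,np.hypot(*(w-C)),az(w-C))
for n,cc,q,z in [('d base top',pt,g(194,223),64),('d cap top',pt,g(180,203),145),('d base side',ps,g2(261,294),66),('tin',pt,g(318,145),114),('vase',pt,g(358,271),142)]:
    w=onz(cc,*q,z);print(n,w,np.hypot(*(w-C)),az(w-C))
for i,(a,b,z) in enumerate([(160,297,105),(386,320,105),(508,195,105),(418,71,105),(227,55,105),(95,160,105)]):
    w=onz(ps,*g2(a,b),z);print('post side',w,np.hypot(*(w-C)),az(w-C))
E
```

```text
plate [572.68215219  32.95018492] 132.81423268519947 253
post [695.44116632  32.65769555] 122.75936257726643 -0.1365144113693785
post [635.44362487 138.63640772] 122.91696442064625 59.29615799243992
post [514.55595119 138.97000542] 120.90846778161368 118.73410268325966
post [452.19434279  32.78521923] 120.48792232818116 -179.92155362317578
post [513.34006123 -72.77447464] 121.24020536862284 -119.30501926944709
post [635.10492267 -73.22363024] 123.16444820436729 -59.54745247185299
ptr [396.2844596  121.93181076] 197.56992606959403 153.23190622156068
ptr [429.91813837 133.80297122] 174.7937302743248 144.76146862697308
ptr [407.67808957  85.459339  ] 173.157592793531 162.34739697776874
ptr [442.67301662  96.53105424] 144.7235373903381 153.9390898915736
ptr side [393.45018395 122.948111  ] 200.55853293948215 153.33735461009238
d base top [585.72277484  89.3718807 ] 57.90911494294427 76.98587877910023
d cap top [587.63238526  90.03351736] 59.00861217663441 75.32376045326582
d base side [587.33815106  90.49154365] 59.37850004609604 75.7103877364181
tin [627.91136656   3.84424638] 62.42933427833139 -27.78934630614463
vase [542.5869801 -20.9297593] 61.71521508428127 -119.18597101846237
post side [634.82553393 134.63278829] 119.1685852965221 58.56878802618187
post side [512.66037428 136.31701095] 119.52955511869466 120.14235163164369
post side [451.861348    33.07049133] 120.82086408857825 179.9429481749788
post side [511.3953726  -71.81973778] 121.378771023712 -120.32615705918892
post side [632.27403812 -73.43076456] 121.9348157060183 -60.74356678946803
post side [693.69782302  32.30840237] 121.01737260364759 -0.3038539247799037
```

Chosen target: the grey glass dispenser at top (271,200) on the plate. The orange and purple ones stand off it. From the axis at about (573.5,32.7), the dispenser is at azimuth 76° and the pointer at 153.3°, so the plate has to turn about +77° anticlockwise. I'll push the post at azimuth 180°, which is well away from everything standing on the plate.

```bash
cat >> h.py <<'E'
from scipy.spatial.transform import Rotation as R
C0=np.array([573.5,32.7])
def down(yaw): # tool x azimuth yaw deg, z down
    c,s=np.cos(np.radians(yaw)),np.sin(np.radians(yaw))
    return R.from_matrix(np.array([[c,s,0],[s,-c,0],[0,0,-1]]))
def row(pos,yaw):
    s=manip.sense();q=s['ee_rot'];r=R.from_quat([q[1],q[2],q[3],q[0]])
    d=r.inv().apply(np.array(pos)-s['ee_pos'])/10
    return list(np.round(d,2))+list(np.round((r.inv()*down(yaw)).as_rotvec(),3))
def push(th,s=21.5,Rp=124,z=80):
    t=np.radians(th);er=np.array([np.cos(t),np.sin(t)]);et=np.array([-er[1],er[0]])
    return row(list(C0+Rp*er-s*et)+[z],th+90)
E
python3 - <<'E'
from h import *
print(row([450,75,225],-90))
E
```

```text
[np.float64(-42.76), np.float64(-44.57), np.float64(0.64), np.float64(-0.0), np.float64(0.001), np.float64(0.38)]
```

Emit:
jog_arm:
  series:
    - [[-4,-4.2,0,0,0,0.05],[-8,-8.4,0,0,0,0.1],[-12,-12.6,0,0,0,0.15],[-16,-16.8,0,0,0,0.2],[-20,-21,0,0,0,0.25],[-24,-25.2,0,0,0,0.3],[-28,-29.2,0,0,0,0.33],[-32,-33.4,0,0,0,0.36],[-36,-37.5,0.3,0,0,0.38],[-40,-41.7,0.6,0,0,0.38]]
  grip: -1

```text
t: 1.35
ee_pos: [434.0, 40.7, 225.2]
ee_rot: [0.0, -0.707, 0.707, 0.0]
contact_force: [0.5, -1.5, 0.1]
finger_gap: 0.001
```

Run:
```python
from h import *
s=manip.sense();print(s['t'],s['ee_pos'],s['finger_gap'])
for z in (225,150,80):print(np.array(row([449,75,z],-90)))
```

```text
1.35 [433.97319529  40.65548962 225.2466063 ] 0.0008319660163728194
[-3.44e+00 -1.50e+00  3.00e-02  0.00e+00  1.00e-03 -0.00e+00]
[-3.43e+00 -1.50e+00  7.53e+00  0.00e+00  1.00e-03 -0.00e+00]
[-3.420e+00 -1.500e+00  1.453e+01  0.000e+00  1.000e-03 -0.000e+00]
```

Emit:
jog_arm:
  series:
    - [[-3.4,-1.5,0,0,0,0],[-3.4,-1.5,1,0,0,0],[-3.4,-1.5,5,0,0,0],[-3.4,-1.5,9,0,0,0],[-3.4,-1.5,12.5,0,0,0],[-3.4,-1.5,14.5,0,0,0],[-3.4,-1.5,14.5,0,0,0]]

```text
t: 2.22
ee_pos: [447.8, 74.1, 79.1]
ee_rot: [-0.001, -0.707, 0.708, 0.002]
contact_force: [1.0, 0.0, 0.4]
finger_gap: -0.001
```

Run:
```python
from h import *
s=manip.sense();print(s['t'],s['ee_pos'],s['contact_force'])
for n in ['side','top']: cv2.imwrite(f'pics/{n}1.png',get_image(n))
cv2.imwrite('pics/c3.png',cv2.resize(cv2.imread('pics/side1.png')[120:320,220:460],(720,600)))
for t in np.r_[172:200:2]:print(t,push(t))
```

```text
2.225 [447.82873302  74.13589483  79.1286788 ] [1.01913274 0.01857215 0.37967339]
172 [np.float64(0.31), np.float64(-0.46), np.float64(0.08), np.float64(-0.0), np.float64(0.001), np.float64(0.139)]
174 [np.float64(0.73), np.float64(-0.33), np.float64(0.08), np.float64(-0.0), np.float64(0.001), np.float64(0.104)]
176 [np.float64(1.15), np.float64(-0.22), np.float64(0.08), np.float64(-0.0), np.float64(0.001), np.float64(0.069)]
178 [np.float64(1.58), np.float64(-0.12), np.float64(0.08), np.float64(-0.0), np.float64(0.001), np.float64(0.034)]
180 [np.float64(2.01), np.float64(-0.04), np.float64(0.08), np.float64(-0.0), np.float64(0.001), np.float64(-0.001)]
182 [np.float64(2.45), np.float64(0.03), np.float64(0.08), np.float64(-0.0), np.float64(0.001), np.float64(-0.036)]
184 [np.float64(2.88), np.float64(0.08), np.float64(0.08), np.float64(-0.0), np.float64(0.001), np.float64(-0.071)]
186 [np.float64(3.32), np.float64(0.12), np.float64(0.08), np.float64(-0.001), np.float64(0.001), np.float64(-0.106)]
188 [np.float64(3.76), np.float64(0.14), np.float64(0.08), np.float64(-0.001), np.float64(0.001), np.float64(-0.141)]
190 [np.float64(4.2), np.float64(0.14), np.float64(0.08), np.float64(-0.001), np.float64(0.001), np.float64(-0.175)]
192 [np.float64(4.64), np.float64(0.13), np.float64(0.08), np.float64(-0.001), np.float64(0.001), np.float64(-0.21)]
194 [np.float64(5.08), np.float64(0.11), np.float64(0.08), np.float64(-0.001), np.float64(0.001), np.float64(-0.245)]
196 [np.float64(5.51), np.float64(0.07), np.float64(0.08), np.float64(-0.001), np.float64(0.001), np.float64(-0.28)]
198 [np.float64(5.95), np.float64(0.01), np.float64(0.08), np.float64(-0.001), np.float64(0.001), np.float64(-0.315)]
```

View pics/c3.png

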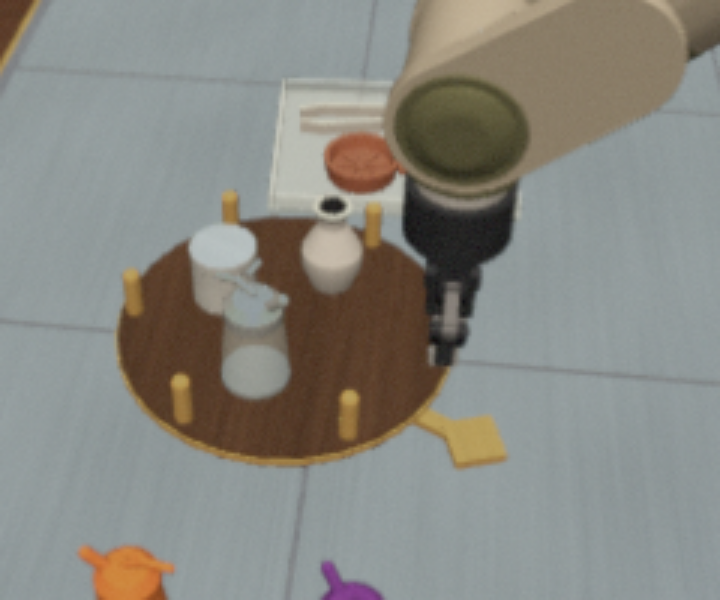

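The crop shows the shut fingers at about (445,350), just short of the post at azimuth 180°, with nothing else near them. Now I'll push.

Emit:
jog_arm:
  series:
    - [[0.5,-0.3,0,0,0,0.03],[1.0,-0.2,0,0,0,0.02],[1.4,-0.1,0,0,0,0.01],[1.8,-0.1,0,0,0,0],[2.2,0,0,0,0,-0.02],[2.7,0,0,0,0,-0.05],[3.2,0.1,0,0,0,-0.1],[3.8,0.1,0,0,0,-0.14],[4.4,0.1,0,0,0,-0.19],[5.0,0.1,0,0,0,-0.24]]

```text
t: 3.58
ee_pos: [447.9, 24.1, 80.8]
ee_rot: [-0.001, 0.787, -0.617, -0.0]
contact_force: [1.4, 1.8, 1.2]
finger_gap: 0.004
```

Run:
```python
from h import *
s=manip.sense();print(s['t'],s['ee_pos'],s['contact_force'])
cv2.imwrite('pics/side2.png',get_image('side'))
cv2.imwrite('pics/c4.png',cv2.resize(cv2.imread('pics/side2.png')[120:320,220:460],(720,600)))
for t in np.arange(190,222,2.5):print(t,np.array(push(t)))
```

```text
3.575 [447.92095851  24.13326769  80.75615587] [1.43578189 1.81880208 1.1963374 ]
190.0 [-0.86  -0.17   0.08  -0.001  0.001  0.069]
192.5 [-0.32  -0.05   0.08  -0.001  0.001  0.025]
195.0 [ 0.22   0.04   0.08  -0.001  0.001 -0.019]
197.5 [ 0.76   0.12   0.08  -0.001  0.001 -0.062]
200.0 [ 1.31e+00  1.60e-01  8.00e-02 -1.00e-03  1.00e-03 -1.06e-01]
202.5 [ 1.86e+00  1.90e-01  8.00e-02 -1.00e-03  1.00e-03 -1.50e-01]
205.0 [ 2.41e+00  1.90e-01  8.00e-02 -1.00e-03  1.00e-03 -1.93e-01]
207.5 [ 2.95e+00  1.60e-01  8.00e-02 -1.00e-03  1.00e-03 -2.37e-01]
210.0 [ 3.50e+00  1.20e-01  8.00e-02 -1.00e-03  1.00e-03 -2.81e-01]
212.5 [ 4.05e+00  4.00e-02  8.00e-02 -1.00e-03  1.00e-03 -3.24e-01]
215.0 [ 4.59e+00 -5.00e-02  8.00e-02 -1.00e-03  1.00e-03 -3.68e-01]
217.5 [ 5.12e+00 -1.70e-01  7.00e-02 -1.00e-03  0.00e+00 -4.11e-01]
220.0 [ 5.65e+00 -3.10e-01  7.00e-02 -1.00e-03  0.00e+00 -4.55e-01]
```

View pics/c4.png

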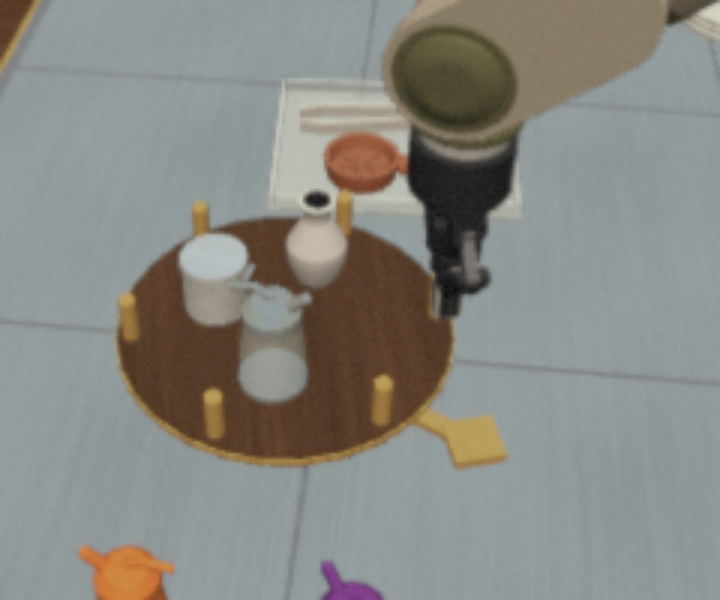

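The post moved with the fingers; the plate has turned about 14° and everything still stands upright. The finger rides a little outside the post, so I'll shift 3 mm inward and continue.

Emit:
jog_arm:
  series:
    - [[0.4,-0.1,0,0,0,-0.03],[0.9,-0.1,0,0,0,-0.07],[1.4,-0.1,0.1,0,0,-0.11],[1.9,-0.1,0.1,0,0,-0.15],[2.4,-0.1,0.1,0,0,-0.19],[2.9,-0.1,0.1,0,0,-0.24],[3.5,-0.2,0.1,0,0,-0.28],[4.0,-0.2,0.1,0,0,-0.32],[4.5,-0.3,0.1,0,0,-0.37],[5.0,-0.4,0.1,0,0,-0.41]]

```text
t: 4.88
ee_pos: [463.8, -24.0, 79.7]
ee_rot: [-0.0, 0.897, -0.442, -0.0]
contact_force: [-0.4, 1.7, 0.4]
finger_gap: -0.004
```

Run:
```python
from h import *
s=manip.sense();print(s['t'],s['ee_pos'],s['contact_force'])
cv2.imwrite('pics/side3.png',get_image('side'))
cv2.imwrite('pics/c5.png',cv2.resize(cv2.imread('pics/side3.png')[120:320,220:460],(720,600)))
for t in np.arange(215,250,2.5):print(t,np.array(push(t,Rp=121)))
```

```text
4.875 [463.7724865  -24.00322718  79.65129791] [-0.36989844  1.66544564  0.37565944]
215.0 [-0.56  -0.16  -0.03  -0.001  0.     0.045]
217.5 [-0.03  -0.06  -0.03  -0.001  0.     0.001]
220.0 [ 0.5    0.03  -0.03  -0.001  0.    -0.043]
222.5 [ 1.03e+00  9.00e-02 -3.00e-02 -1.00e-03  0.00e+00 -8.60e-02]
225.0 [ 1.57e+00  1.20e-01 -3.00e-02 -1.00e-03  0.00e+00 -1.30e-01]
227.5 [ 2.10e+00  1.40e-01 -3.00e-02 -1.00e-03  0.00e+00 -1.73e-01]
230.0 [ 2.64e+00  1.30e-01 -3.00e-02 -1.00e-03  0.00e+00 -2.17e-01]
232.5 [ 3.17e+00  9.00e-02 -3.00e-02 -1.00e-03  0.00e+00 -2.61e-01]
235.0 [ 3.71e+00  3.00e-02 -3.00e-02 -1.00e-03  0.00e+00 -3.04e-01]
237.5 [ 4.24e+00 -5.00e-02 -3.00e-02 -1.00e-03  0.00e+00 -3.48e-01]
240.0 [ 4.76e+00 -1.50e-01 -3.00e-02 -1.00e-03  0.00e+00 -3.92e-01]
242.5 [ 5.28e+00 -2.80e-01 -3.00e-02 -1.00e-03  0.00e+00 -4.35e-01]
245.0 [ 5.80e+00 -4.20e-01 -3.00e-02 -1.00e-03  0.00e+00 -4.79e-01]
247.5 [ 6.31e+00 -6.00e-01 -3.00e-02 -1.00e-03  0.00e+00 -5.23e-01]
```

View pics/c5.png

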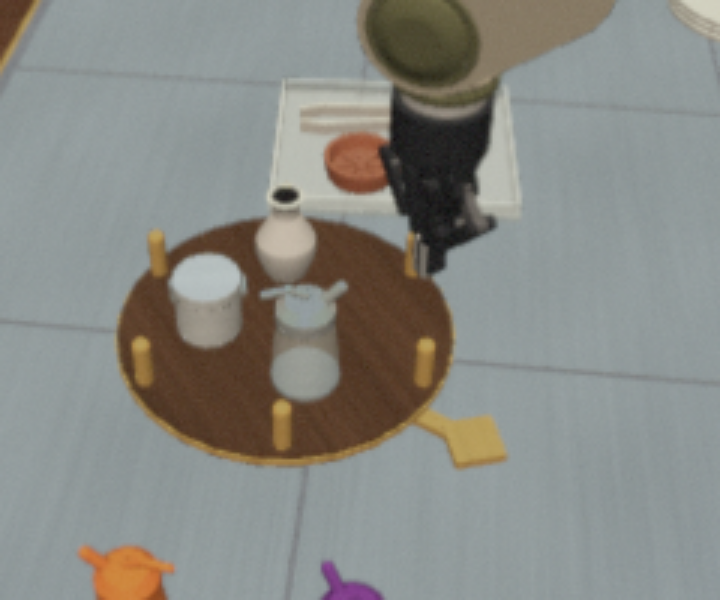

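The plate has turned about 38°, with the post at (413,255) against the fingers and all three things upright. Continuing.

Emit:
jog_arm:
  series:
    - [[0.5,0,0,0,0,-0.04],[1.0,0.1,0,0,0,-0.09],[1.6,0.1,0,0,0,-0.13],[2.1,0.1,0,0,0,-0.17],[2.6,0.1,0,0,0,-0.22],[3.2,0.1,0,0,0,-0.26],[3.7,0,0,0,0,-0.3],[4.2,-0.1,0,0,0,-0.35],[4.8,-0.2,0,0,0,-0.39],[5.3,-0.3,0,0,0,-0.43]]

```text
t: 6.18
ee_pos: [498.7, -64.5, 79.6]
ee_rot: [-0.001, 0.971, -0.24, -0.0]
contact_force: [-0.3, 0.4, 0.6]
finger_gap: -0.003
```

Run:
```python
from h import *
s=manip.sense();print(s['t'],s['ee_pos'],s['contact_force'])
cv2.imwrite('pics/side4.png',get_image('side'))
cv2.imwrite('pics/c6.png',cv2.resize(cv2.imread('pics/side4.png')[170:300,240:400],(640,520),interpolation=cv2.INTER_CUBIC))
for t in np.arange(240,262,2):print(t,np.array(push(t,Rp=121)))
```

```text
6.175 [498.74057815 -64.52456251  79.58822836] [-0.33421628  0.36550707  0.55089177]
240 [-0.6   -0.1   -0.03  -0.001 -0.     0.04 ]
242 [-0.18  -0.01  -0.03  -0.001 -0.     0.005]
244 [ 0.25   0.06  -0.03  -0.001 -0.    -0.03 ]
246 [ 0.67   0.11  -0.03  -0.001 -0.    -0.064]
248 [ 1.1e+00  1.5e-01 -3.0e-02 -1.0e-03 -0.0e+00 -9.9e-02]
250 [ 1.53e+00  1.80e-01 -3.00e-02 -1.00e-03 -0.00e+00 -1.34e-01]
252 [ 1.96e+00  1.90e-01 -3.00e-02 -1.00e-03 -0.00e+00 -1.69e-01]
254 [ 2.39e+00  1.90e-01 -3.00e-02 -1.00e-03 -0.00e+00 -2.04e-01]
256 [ 2.82e+00  1.70e-01 -3.00e-02 -1.00e-03 -0.00e+00 -2.39e-01]
258 [ 3.24e+00  1.30e-01 -3.00e-02 -1.00e-03 -0.00e+00 -2.74e-01]
260 [ 3.67e+00  8.00e-02 -3.00e-02 -1.00e-03 -0.00e+00 -3.09e-01]
```

View pics/c6.png

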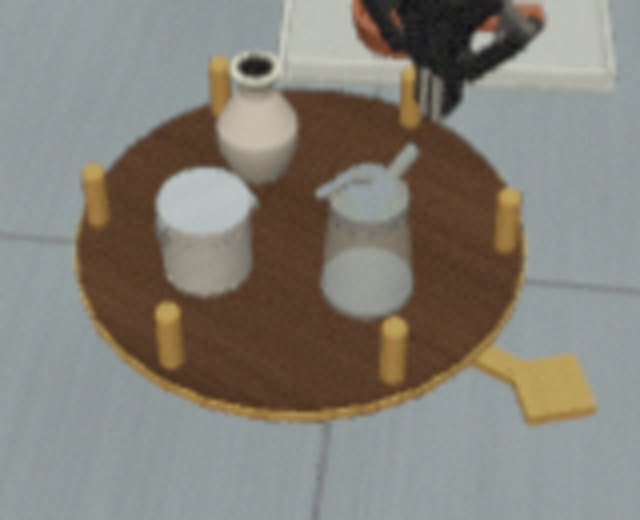

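Run:
```python
from h import *
ps=camera_params('side')
g2=lambda x,y:(240+(x-1.5)/4,170+(y-1.5)/4)
for n,q,z in [('disp now',(367,280),66),('disp before',(261,294),66),('post',(394,323),105),('post',(168,308),105),('post',(508,194),105),('tip',(597,407),33)]:
    w=onz(ps,*g2(*q),z)-C0;print(n,np.hypot(*w),az(w))
```

```text
disp now 60.07469384319181 138.67738468044882
disp before 59.425221435162214 76.53409878957972
post 123.79713354902316 121.79680625362593
post 122.54123984945018 63.04177047374785
post 121.61075463119312 -179.78490390541577
tip 201.40173235854368 153.3781545589539
```

The dispenser base is now at crop (367,280), azimuth about 138.7°, so 14.6° remain. I'll push 12° more and then look with a clear view.

Emit:
jog_arm:
  series:
    - [[0.4,0.1,0,0,0,-0.04],[0.8,0.1,0,0,0,-0.08],[1.2,0.2,0,0,0,-0.11],[1.6,0.2,0,0,0,-0.14],[1.9,0.2,0,0,0,-0.17],[2.2,0.2,0,0,0,-0.2],[2.5,0.2,0,0,0,-0.21],[2.5,0.2,0,0,0,-0.21]]

```text
t: 7.22
ee_pos: [520.7, -78.5, 79.7]
ee_rot: [-0.0, 0.991, -0.136, 0.0]
contact_force: [-0.2, -0.4, -0.0]
finger_gap: 0.002
```

Run:
```python
from h import *
s=manip.sense();print(s['t'],s['ee_pos'],s['contact_force'])
for n in ['side','top']:cv2.imwrite(f'pics/{n}5.png',get_image(n))
cv2.imwrite('pics/c7.png',cv2.resize(cv2.imread('pics/side5.png')[170:300,240:400],(640,520),interpolation=cv2.INTER_CUBIC))
cv2.imwrite('pics/c8.png',cv2.resize(cv2.imread('pics/top5.png')[145:285,225:365],(560,560),interpolation=cv2.INTER_CUBIC))
for t in np.arange(252,262,1):print(t,np.array(push(t,Rp=121)))
```

```text
7.225 [520.7088827  -78.45141635  79.71125632] [-0.17641224 -0.35031247 -0.04677975]
252 [-0.54  -0.12  -0.03  -0.001 -0.001  0.041]
253 [-0.33  -0.08  -0.02  -0.001 -0.001  0.023]
254 [-0.12  -0.04  -0.02  -0.001 -0.001  0.006]
255 [ 0.09  -0.    -0.02  -0.001 -0.001 -0.012]
256 [ 0.3    0.03  -0.02  -0.001 -0.001 -0.029]
257 [ 0.51   0.06  -0.02  -0.001 -0.001 -0.047]
258 [ 0.73   0.09  -0.02  -0.001 -0.001 -0.064]
259 [ 0.94   0.11  -0.02  -0.001 -0.001 -0.082]
260 [ 1.15e+00  1.30e-01 -2.00e-02 -1.00e-03 -1.00e-03 -9.90e-02]
261 [ 1.37e+00  1.40e-01 -2.00e-02 -1.00e-03 -1.00e-03 -1.16e-01]
```

View pics/c7.png

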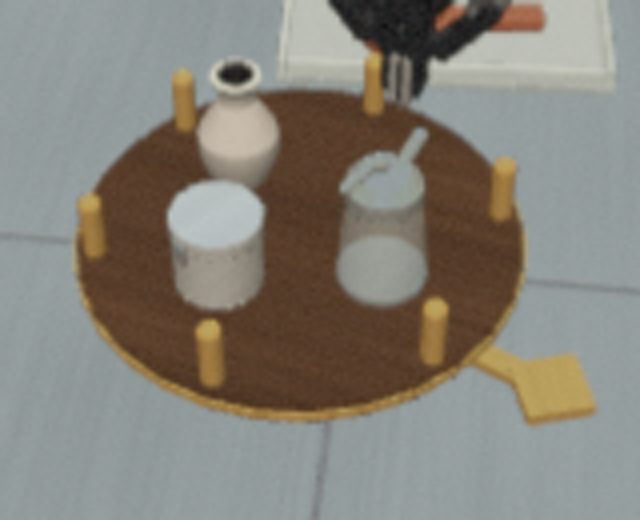

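View pics/c8.png

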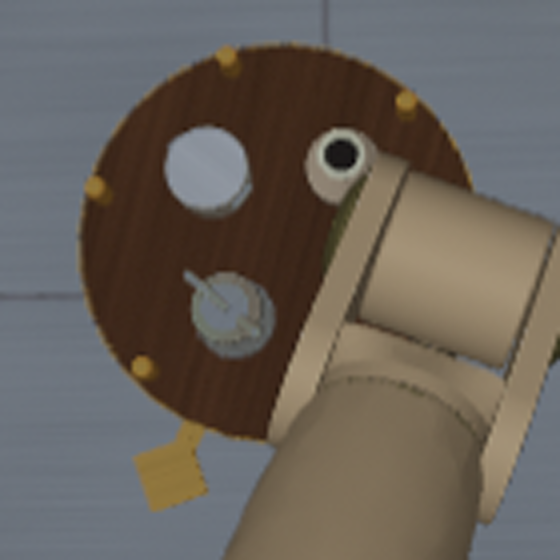

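Run:
```python
from h import *
ps=camera_params('side');pt=camera_params('top')
g=lambda x,y:(225+(x-1.5)/4,145+(y-1.5)/4)
g2=lambda x,y:(240+(x-1.5)/4,170+(y-1.5)/4)
for n,c,q,z in [('disp side',ps,g2(382,268),66),('disp cap top',pt,g(229,308),145),('disp base top',pt,g(236,319),64),
 ('post142',pt,g(142,366),104),('post95',pt,g(94,184),104),('post228',pt,g(228,55),104),('post405',pt,g(406,100),104),('post side',ps,g2(435,302),105)]:
    w=onz(c,*q,z)-C0;print(n,np.hypot(*w),az(w), 'ref C', az(w+C0-[574,32.8]))
```

```text
disp side 60.337052682443534 151.06995048555967 ref C 151.38073150428124
disp cap top 59.29409552190876 152.70484656855828 ref C 153.01022194461532
disp base top 60.16487829780246 150.80985595498416 ref C 151.12319693839908
post142 121.69776906612223 134.35469136104987 ref C 134.55546407509672
post95 122.52744336577469 73.96736316267936 ref C 74.17956683955637
post228 120.97849741764057 14.132704972405893 ref C 14.144647899102237
post405 120.81862873585298 -45.58776004471578 ref C -45.79079114411912
post side 122.63879154824 134.34942746600947 ref C 134.54867509365602
```

Dispenser azimuth is now about 151.3° (151.1 side, 150.8 and 152.7 top) against 153.3° for the pointer. I'll nudge about 2° more.

Emit:
jog_arm:
  series:
    - [[0.2,0,0,0,0,-0.02],[0.4,0,0,0,0,-0.03],[0.5,0.1,0,0,0,-0.04],[0.5,0.1,0,0,0,-0.04]]

```text
t: 7.82
ee_pos: [525.2, -80.7, 79.7]
ee_rot: [-0.0, 0.993, -0.116, 0.001]
contact_force: [-0.3, 0.2, -0.2]
finger_gap: 0.001
```

Emit:
jog_arm:
  series:
    - [[-0.8,0.4,0,0,0,0],[-2,1.5,0,0,0,0],[-3,3,-2,0,0,0],[-4,5,-6,0,0,0],[-4,8,-11,0,0,0],[-3,12,-15,0,0,0],[0,16,-17,0,0,0],[3,20,-17,0,0,0]]

```text
t: 8.82
ee_pos: [508.2, -284.2, 251.8]
ee_rot: [0.001, 0.993, -0.117, 0.002]
contact_force: [-0.3, 0.7, -0.5]
finger_gap: -0.002
```

Run:
```python
from h import *
s=manip.sense();print(s['t'],s['ee_pos'],s['contact_force'])
for n in ['side','top']:cv2.imwrite(f'pics/{n}6.png',get_image(n))
cv2.imwrite('pics/c9.png',cv2.resize(cv2.imread('pics/side6.png')[170:300,240:400],(640,520),interpolation=cv2.INTER_CUBIC))
cv2.imwrite('pics/c10.png',cv2.resize(cv2.imread('pics/top6.png')[145:285,225:365],(560,560),interpolation=cv2.INTER_CUBIC))
```

```text
8.825 [ 508.22823061 -284.20380389  251.773293  ] [-0.32425089  0.6616234  -0.54118644]
```

View pics/c9.png

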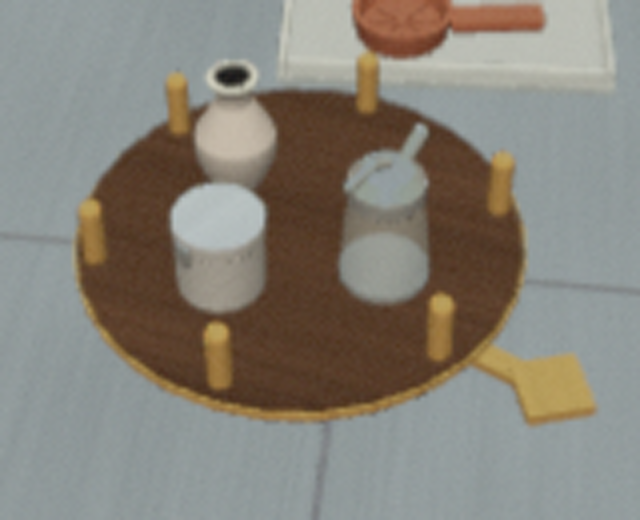

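View pics/c10.png

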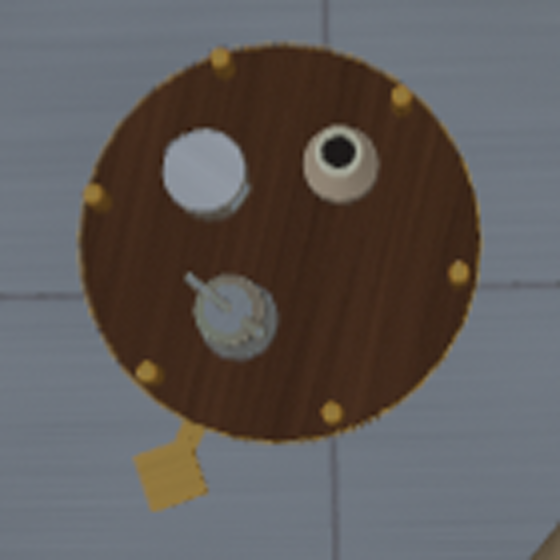

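Run:
```python
from h import *
ps=camera_params('side');pt=camera_params('top')
g=lambda x,y:(225+(x-1.5)/4,145+(y-1.5)/4)
g2=lambda x,y:(240+(x-1.5)/4,170+(y-1.5)/4)
P=[onz(pt,*g(*q),104) for q in [(147,370),(93,192),(220,57),(401,94),(459,269),(332,410)]]
Ct=np.mean(P,0);print('Ctop',Ct,[round(az(p-Ct),1) for p in P])
Q=[onz(ps,*g2(*q),104) for q in [(441,298),(216,327),(91,203),(177,77),(368,58),(502,158)]]
Cs=np.mean(Q,0);print('Cside',Cs,[round(az(p-Cs),1) for p in Q])
for n,c,q,z,C in [('disp side',ps,g2(384,266),66,Cs),('cap side',ps,g2(387,182),146,Cs),('cap top',pt,g(231,311),146,Ct),('base top',pt,g(239,320),64,Ct),('tip top',pt,g(153,510),33,Ct),('ptr root top',pt,g(190,440),33,Ct),('tip side',ps,g2(597,407),33,Cs)]:
    w=onz(c,*q,z)-C;print(n,np.hypot(*w),az(w))
```

```text
Ctop [574.01580113  32.94795425] [np.float64(136.6), np.float64(76.6), np.float64(16.6), np.float64(-43.4), np.float64(-103.1), np.float64(-163.3)]
Cside [572.44332954  33.98555284] [np.float64(136.8), np.float64(76.1), np.float64(16.0), np.float64(-43.7), np.float64(-103.9), np.float64(-164.2)]
disp side 58.89268208899244 153.6114742547954
cap side 66.66771381323105 143.49762745649568
cap top 60.863322915030686 155.0925639180824
base top 60.19687671760635 153.2304569137126
tip top 198.76256307994214 153.40447701929057
ptr root top 145.92373915196123 154.16835542819143
tip side 199.8821725895563 153.5718625959908
```

Run:
```python
from rig import job
job.finish_job()
```

```text
the job is handed in; nothing more can be done
```

I turned the turntable about 77° anticlockwise by pushing one rim post with the shut fingers. I then backed away and handed the job in at about 9 s.

**Alignment:** in the last pictures the dispenser base is at azimuth 153.2° (top view) and 153.6° (side view). The pointer is at 153.4° and 153.6°, so they agree to within about 0.5°.

**Checks that disagreed:** the cap seen from the top gave 155.1°. The cap seen from the side gave 143.5°, with a radius about 6 mm too large. I discounted that one because its centre is hard to pick with the lever in the way.

**Everything else:** the dispenser, vase and tin stood upright on the plate, and the fingers touched only the post. The arm stayed clear of the mould and the tong. Measured contact forces stayed at a few newtons at most.

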